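Catch the tumbler trolley on the gravity runway

TASK

Press the red paddle down to release the blue trolley and let it roll by itself, untouched, until its front buffer has passed the yellow line. Then catch it from the front by the black buffer pad alone, so softly that the spring buffer never goes in by more than 12 mm, bring it to a standstill with the pad still short of the red line and keep it there for a second. Finally ease it down against the end stop without a bump (slower than 60 mm/s), take the hand away and leave it there with the tumbler upright in its nest, never touching the tumbler or moving the other glasses and the jar.

Things in the scene. Friction and masses are not known exactly. Their poses are not given: they have to be found in the camera images.
- runway: Fixed plywood base 130 x 740 mm with two rails. Origin: on the table, mid-rails. x across the rails (paddle on the -x side), y along, z up; the trolley rolls to -y, falling 25 mm per m. Unpressed pad middle in this frame: x 0, y 0.185 - q, z 0.0925 - 0.025 q (q = joint trolley). Before the pad all is free down to 53 mm above the table (two end stops, x +-35 mm, lie below).
- trolley (a joint): Travel q of the blue trolley, m: 0 latched; pad at the yellow line at 0.18, red line 0.45, rigid end stop 0.48. Mass with load about 0.84 kg (hidden, 0.65 to 1.1), drag 0.6 N per m/s: starts at 0.245 m/s2, time constant 1.4 s, so about 1.4 s to the yellow line (then 0.21 m/s) and 1.1 s more to the red. It never stops by itself before the end.
- buffer (a joint): How far the sprung pad is pushed into the trolley, in m: 0 free, stroke 0.030. Spring 60 N/m (12 mm is 0.7 N; the resting trolley presses it by 2.5 to 4.5 mm), damper 2.5 N per m/s, so it swings a little for about a second.
- pad (a point): Middle of the front face of the black buffer pad, 54 mm wide across the rails, 55 mm high, 8 mm thick, facing down the runway (local -y), 79 mm ahead of the tumbler's wall. It moves with trolley and buffer.
- release (a joint): Angle of the release shaft in rad: 0 latched, pressing the paddle turns it to at most 0.6; the trolley is free from about 0.45. It stays where it is left (friction only, about 1.5 N on the paddle).
- paddle (a point): Middle of the top of the red paddle, 40 x 50 mm, 137 mm to the robot's side (local -x) of the rails' centre line at local y -0.06; 59 mm above the table when latched. It is 45 mm from the shaft and sinks about 25 mm when fully pressed.
- yellow_line (a point): Yellow stripe across the base: where the catching zone begins (centre of the stripe, 13 mm above the table, local y 0.005).
- red_line (a point): Red stripe across the base: the catching zone's end (local y -0.265).
- nest (a point): Centre of the trolley's tray top, where the tumbler stands between four 10 mm high black lips; 115 mm behind the pad's face and 7.5 mm lower than the pad's middle.
- tumbler: Green glass tumbler cut from a bottle, 72 mm across, 100 mm high, about 0.3 kg, loose, standing in the trolley's nest. Origin: centre of its underside, z up.
- amber_glass: Bystander: amber tumbler, 72 mm across, 100 mm high, beyond the runway. Origin: centre of its underside.
- green_glass: Bystander: green tumbler of the same size, standing on the table past the runway's lower end. Origin: centre of its underside.
- jar: Bystander: brown jar, 70 mm across, 90 mm high, on the robot's left. Origin: centre of its underside.

How it is judged (in metres and radians):
On the way, in this order (a step that is already met when the one before it is completed fails the run):
1. the paddle is pressed and the trolley rolls off (value of joint release above 0.3 rad and value of joint trolley above 0.02 m).
2. it rolls freely past the yellow line (value of joint trolley above 0.175 m and velocity of joint trolley above 0.1 m/s).
3. it is caught and stands still between the yellow and the red line (value of joint trolley between 0.18 and 0.455 m and velocity of joint trolley between -0.04 and 0.04 m/s), for 0.7 s.
4. it is eased down to the end stop (value of joint trolley above 0.472 m and velocity of joint trolley below 0.03 m/s), for 0.2 s.
At the end, for the whole second after the job is handed in: The trolley rests at the end stop (within 10 mm, under 20 mm/s), the tumbler stands upright (within 0.12 rad) in its nest (within 15 mm of its centre) (value of joint trolley above 0.47 m and velocity of joint trolley between -0.02 and 0.02 m/s and horizontal distance between tumbler and nest below 0.015 m and angle between tumbler's own z axis and vertical below 0.12 rad and linear speed of tumbler below 0.03 m/s); the robot touches nothing.
It fails at once if the trolley is touched before it has passed the yellow line (contact force between the arm and trolley above 0.3 N and value of joint trolley below 0.17 m).
It fails at once if rough catch: the buffer goes in by more than 12 mm, or the trolley is gripped or struck with more than 15 N (value of joint buffer above 0.0125 m or contact force between the arm and trolley above 15 N).
It fails at once if the trolley bumps into the end stop faster than 80 mm/s (value of joint trolley above 0.468 m and velocity of joint trolley above 0.08 m/s).
It fails at once if the tumbler is touched, tips or leaves its nest (contact force between the arm and tumbler above 0.5 N or angle between tumbler's own z axis and vertical above 0.2 rad or horizontal distance between tumbler and nest above 0.025 m).
It fails at once if a bystander is moved (distance of any of amber_glass, green_glass, jar from where it was at the start of the episode above 0.03 m).
It also fails if it takes over 40 s, if anything falls off the work surface, if the arm or the gripper's body presses on something with over 40 N, if the wrist force passes 120 N, or if a joint passes its speed limit or range.

ROBOT

A 6-joint arm with a two-finger parallel gripper is mounted at the origin on the work surface. World frame = base frame: x ahead of the robot, y to its left, z up, the work surface at z = 0. Lengths are in m, angles in degrees, forces in N, time in s.
With the tool pointing down it reaches from about 0.4 to 0.825 m from the base axis. Payload 7 kg.
Tool frame: the origin (TCP) lies at the centre of the arm's flange, where the gripper is bolted on; the fingertips stand 178 mm ahead of it and the grasp point (between the pads) lies 159 mm ahead of it (r.finger_overhang is the distance from the TCP to the fingertips, in m); z points along the fingers, y is the direction in which the jaws open and shut (so a half turn about z gives the same grasp; the last joint's range is limited). The gripper opens to 88 mm and grips with 3 to 60 N. Pads are 19 mm wide; open, the fingers measure 130 mm over their backs; the gripper's body (78 mm by 193 mm) begins 47 mm behind the grasp point.
Start: joints at [-57.405, 20.546, 0.682, 0, -70.136, -16.507], TCP at [0.187, -0.649, 0.405] pointing down, gripper open.
Joint ranges: [-176.03, 176.03], [-82.01, 121.73], [-58.28, 71.71], [-173.87, 95.51], [-174.79, -0.11], [-173.66, 173.66]. Speed limits (degrees/s): [136.94, 136.94, 172.46, 180, 180, 180].

INTERFACE

Orientations are given as [roll, pitch, yaw] about the fixed x, y, z axes, in that order (R = Rz(yaw) Ry(pitch) Rx(roll)).
In Python, from plant import r gives the robot as it stands.
- The arm moves only by the tool send_rows, never from a script. Its arguments are lists of equal length, an entry for each row: "xyz": the shift along the tool's x, y, z in units of 50 mm (1.0 is 50 mm), a list of three; "angular": the turn, a rotation vector about the tool's x, y, z in units of 6 degrees (1.0 is 6 degrees), a list of three; "grip": the finger opening in mm, from 0 to 87.6. In form: {"xyz": [[x, y, z], ...], "angular": [[wx, wy, wz], ...], "grip": [grip, ...]}. A call has 1 to 8 rows; each row shifts and turns the commanded pose from where the row before left it, along the tool's axes as they then stand; what a row does not reach is not made up. A row lasts 1/10 s, in which the tool goes at most 50 mm and 8.59 degrees, less where a joint would pass 70% of its speed; a pose out of reach is approached as far as the arm can. A call is refused whole if a number of a shift passes 1 or a number of a turn 1, either way. A call with a gripper value outside its range is refused whole. The fingers move at their own pace and stop on an object; "grip_force" is the grip in N (left out, the last holds). Time passes only in rows, so rows that do not move let the fingers close. It gives the time, the measured TCP pose, the force and the opening at its end, in the units of the state.
- r.get_state(): the state, without advancing time (a new reading comes with each control period).
- r.capture(name): name is "side" or "top" or "wrist"; returns a dict with "img" (400x640x3 uint8, red, green, blue), "camera_matrix" (3x3 intrinsics, pixels), "pose" (4x4, takes a point from camera to world coordinates). Camera axes: x right, y down, z forward; pixel columns grow to the right and rows downward; lengths in m; the calibration is good to about 2 mm. A picture is of the moment at which its call begins. There is no depth.
- r.close_job(): hands the job in, once; it reports no verdict.
Trained networks look in the newest picture that a camera, given by its name, has taken for a name from the list of things; names that differ only in an ending like _2 or _b are one class to them, and where a whole thing is asked for, a point or a joint stands for the part that bears it (a point fixed in the world has none). Each returns a list of dicts, best first, with "conf" (0 to 1); they miss things now and then, are a little off and sometimes report something else, mostly with a low value. They report only what shows in the picture. A call takes as long as a camera call.
- r.find_in(thing, camera): "at" ([x, y, z] in m, in world coordinates, good to about 4 mm: the middle of the surface that is visible of it).
- r.mark_of(thing, camera): "at" ([x, y, z] in m, in world coordinates, good to about 4 mm: a listed point, or the origin of a listed thing).
The state is a dict: "time_s": time; "joints": joint angles; "qd": joint speeds; "joint_torque": joint torques, N m; "tcp_pos": TCP position; "eef_rot": TCP orientation; "contact_force": force on the tool from outside, world axes, zero at the start; "moment": the same for the moment, N m; "gripper_width": finger opening in m.
Only numpy, scipy, OpenCV 4.12 (cv2) and the standard library are available. Lean on these libraries where they do the work, as an engineer would, in place of code of your own. Each camera call takes 0.05 s, during which the arm holds its last target. There are 200 camera calls.

## Working session

There is one attempt and no reset: what is moved stays moved. The work goes in short steps, Python scripts to look and compute and a tool call to move; the robot and the scene stay as the last step left them, time stands still between calls to the robot, and variables do not carry over. Pictures are saved under pics/ and viewed, about 8 in all and at most 12, crops included, and the job is handed in when it is done.

Besides the shell and the picture viewer there is one more tool, called by a JSON object that holds its "name" and its "arguments", one argument or row to a line. send_rows: Moves the arm, as the interface text tells. Its arguments: {"type":"object","properties":{"xyz":{"type":"array","items":{"type":"array","items":{"type":"number"}}},"angular":{"type":"array","items":{"type":"array","items":{"type":"number"}}},"grip":{"type":"array","items":{"type":"number"}},"grip_force":{"type":"number"}},"required":["xyz","angular","grip"]}

```bash
ls; mkdir -p pics; python3 - <<'E'
from plant import r
import cv2,numpy as np
print(r.get_state())
for c in ["side","top"]:
    d=r.capture(c); cv2.imwrite(f"pics/{c}0.png",d["img"][:,:,::-1]); print(c,d["pose"].round(3).tolist(),d["camera_matrix"].tolist())
    for n in ["runway","pad","paddle","yellow_line","red_line","nest","tumbler","amber_glass","green_glass","jar"]:
        print(n,[(np.round(x["at"],4).tolist(),round(x["conf"],2)) for x in r.mark_of(n,c)[:2]])
E
```

```text
pics
{'time_s': 0.0, 'joints': array([-5.74058003e+01,  2.05917018e+01,  6.32778515e-01, -1.92187037e-02,
       -7.01336385e+01, -1.65066151e+01]), 'qd': array([-0.02365738, -0.06513931, -0.02456233, -0.04923392, -0.0060793 ,
        0.04652407]), 'joint_torque': array([ 1.62617314e-03, -5.82720315e+01,  2.93067920e+01,  6.99747339e+00,
        6.91502384e-03, -1.48123891e-04]), 'tcp_pos': array([ 0.18698794, -0.64838491,  0.40371469]), 'eef_rot': array([ 1.79906119e+02, -8.97960937e-03, -1.63918954e+02]), 'contact_force': array([-0.50844203,  0.03078621,  0.45549563]), 'moment': array([-0.02240133,  0.00894779,  0.02052302]), 'gripper_width': 0.08751457284322323}
side [[-0.878, -0.355, 0.321, 0.105], [-0.478, 0.623, -0.619, 0.808], [0.02, -0.697, -0.717, 1.049], [0.0, 0.0, 0.0, 1.0]] [[455.5767684175802, 0.0, 311.51903866453813], [0.0, 455.5767684175802, 202.09727832952177], [0.0, 0.0, 1.0]]
runway [([0.6225, 0.1023, 0.0017], 0.69)]
pad [([0.5986, 0.281, 0.0924], 0.85)]
paddle [([0.4805, 0.0295, 0.0575], 0.66), ([0.617, 0.0978, 0.0022], 0.52)]
yellow_line [([0.6148, 0.104, 0.0121],
[... 289 characters left out ...]
, 0.139, 0.356], [-1.0, 0.009, -0.002, -0.029], [0.001, -0.139, -0.99, 1.235], [0.0, 0.0, 0.0, 1.0]] [[440.4591134471411, 0.0, 321.70770527296446], [0.0, 440.4591134471411, 199.45414757878515], [0.0, 0.0, 1.0]]
runway [([0.6167, 0.1015, 0.0], 0.79)]
pad [([0.5995, 0.2824, 0.0913], 0.8)]
paddle [([0.4854, 0.0314, 0.0551], 0.9), ([0.6161, 0.104, 0.0107], 0.6)]
yellow_line [([0.6167, 0.1031, 0.0104], 0.8), ([0.2901, 0.281, 0.0006], 0.18)]
red_line [([0.6446, -0.1658, 0.0139], 0.61)]
nest [([0.5847, 0.3992, 0.0881], 0.9)]
tumbler [([0.5899, 0.3959, 0.0824], 0.62)]
amber_glass [([0.6152, 0.0982, -0.0025], 0.49)]
green_glass [([0.5988, -0.461, 0.0023], 0.87)]
jar [([0.291, 0.2785, -0.0032], 0.95)]
```

View pics/side0.png

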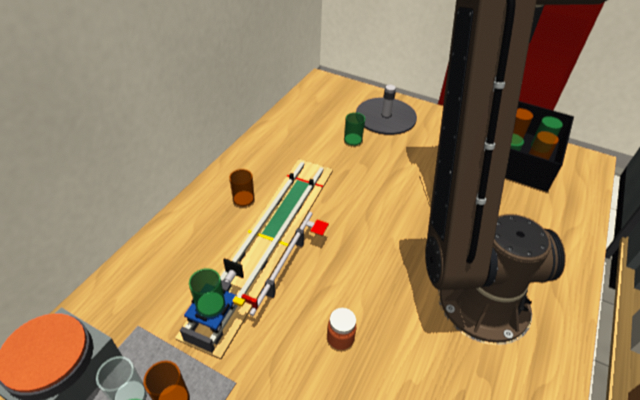

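View pics/top0.png

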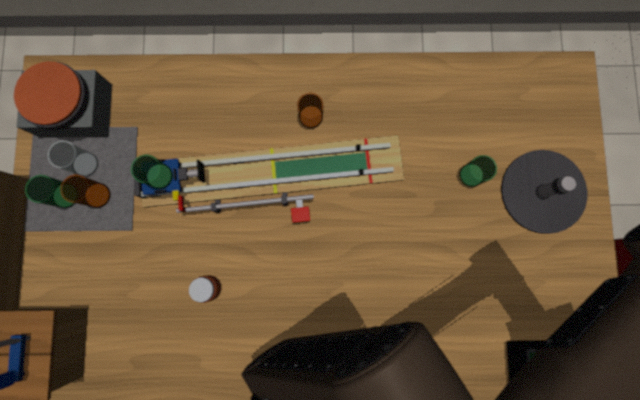

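```bash
cat > h.py <<'E'
import numpy as np
L=np.array([[0,.005],[0,-.265],[0,.185],[0,.3],[-.137,-.06],[0,0]])
W=np.array([[[.6148,.104],[.6167,.1031]],[[.642,-.1637],[.6446,-.1658]],[[.5986,.281],[.5995,.2824]],[[.5867,.3966],[.5860,.3975]],[[.4805,.0295],[.4854,.0314]],[[.6225,.1023],[.6167,.1015]]]).mean(1)
lc,wc=L.mean(0),W.mean(0)
U,_,Vt=np.linalg.svd((L-lc).T@(W-wc)); R2=(U@Vt).T
O=wc-R2@lc; yaw=np.degrees(np.arctan2(R2[1,0],R2[0,0]))
def w2l(p): return R2.T@(np.asarray(p)[:2]-O)
def l2w(p): return R2@np.asarray(p)[:2]+O
E
python3 - <<'E'
from h import *
print(yaw,O,(W-(L@R2.T+O)).round(4).tolist())
print(w2l([.187,-.649]), l2w([-.157,-.06]), l2w([0,-.1]))
E
```

```text
5.535486948483528 [0.61654623 0.09981413] [[-0.0003, -0.0012], [0.0012, -0.0008], [0.0003, -0.0023], [-0.0013, -0.0014], [-0.003, 0.0036], [0.0031, 0.0021]]
[-0.4997754  -0.70388715] [0.46606611 0.02494936] [6.26192457e-01 2.80465854e-04]
```

{"name": "send_rows", "arguments": {
  "xyz": [
    [0, 0, 0],
    [0, 0, 0],
    [0, 0, 0],
    [0, 0, 0],
    [0, 0, 0],
    [0, 0, 0],
    [0, 0, 0]
  ],
  "angular": [
    [0, 0, -0.95],
    [0, 0, -0.95],
    [0, 0, -0.95],
    [0, 0, -0.95],
    [0, 0, -0.95],
    [0, 0, -0.95],
    [0, 0, -0.95]
  ],
  "grip": [0, 0, 0, 0, 0, 0, 0]
}}

```text
time_s: 1.8
tcp_pos: [0.187, -0.6485, 0.4046]
eef_rot: [-180.0, 0.0, -123.8]
contact_force: [-0.4, -0.1, -0.1]
gripper_width: 0.0373
```

{"name": "send_rows", "arguments": {
  "xyz": [
    [0, 0, 0],
    [0, 0, 0],
    [0, 0, 0],
    [0, 0, 0],
    [0, 0, 0],
    [0, 0, 0],
    [0, 0, 0]
  ],
  "angular": [
    [0, 0, -0.94],
    [0, 0, -0.94],
    [0, 0, -0.94],
    [0, 0, -0.94],
    [0, 0, -0.94],
    [0, 0, -0.94],
    [0, 0, -0.94]
  ],
  "grip": [0, 0, 0, 0, 0, 0, 0]
}}

```text
time_s: 2.5
tcp_pos: [0.187, -0.6485, 0.4047]
eef_rot: [-180.0, 0.0, -84.3]
contact_force: [0.3, -0.2, 0.8]
gripper_width: 0.0005
```

{"name": "send_rows", "arguments": {
  "xyz": [
    [-0.7, -0.6, 0],
    [-0.7, -0.6, 0],
    [-0.7, -0.6, 0],
    [-0.7, -0.6, 0],
    [-0.7, -0.6, 0],
    [-0.7, -0.6, 0],
    [-0.7, -0.6, 0],
    [-0.7, -0.6, 0]
  ],
  "angular": [
    [0, 0, 0],
    [0, 0, 0],
    [0, 0, 0],
    [0, 0, 0],
    [0, 0, 0],
    [0, 0, 0],
    [0, 0, 0],
    [0, 0, 0]
  ],
  "grip": [0, 0, 0, 0, 0, 0, 0, 0]
}}

```text
time_s: 3.3
tcp_pos: [0.3999, -0.3453, 0.405]
eef_rot: [-180.0, -0.0, -84.5]
contact_force: [1.5, -1.1, 0.5]
gripper_width: 0.0003
```

{"name": "send_rows", "arguments": {
  "xyz": [
    [-0.91, -0.26, 0.25],
    [-0.91, -0.26, 0.25],
    [-0.91, -0.26, 0.25],
    [-0.91, -0.26, 0.25],
    [-0.91, -0.26, 0.25],
    [-0.91, -0.26, 0.25],
    [-0.91, -0.26, 0.25],
    [-0.91, -0.26, 0.25]
  ],
  "angular": [
    [0, 0, 0],
    [0, 0, 0],
    [0, 0, 0],
    [0, 0, 0],
    [0, 0, 0],
    [0, 0, 0],
    [0, 0, 0],
    [0, 0, 0]
  ],
  "grip": [0, 0, 0, 0, 0, 0, 0, 0]
}}

```text
time_s: 4.1
tcp_pos: [0.468, 0.0273, 0.3047]
eef_rot: [-179.9, 0.0, -84.5]
contact_force: [1.1, -0.4, 0.4]
gripper_width: 0.0003
```

```bash
python3 - <<'E'
from plant import r
import cv2,numpy as np
ims=[]
for c in ["side","top","wrist"]:
    d=r.capture(c); np.savez(f"ref_{c}.npz",**d); ims.append(d["img"][:,:,::-1])
a=cv2.resize(ims[0][130:330,130:430],(400,267)); b=cv2.resize(ims[1][80:280,120:420],(400,267)); w=cv2.resize(ims[2],(480,300))
m=np.zeros((570,800,3),np.uint8); m[:267,:400]=a; m[:267,400:]=b; m[270:,:480]=w; cv2.imwrite("pics/m1.png",m)
E
```

```text
(no output)
```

View pics/m1.png

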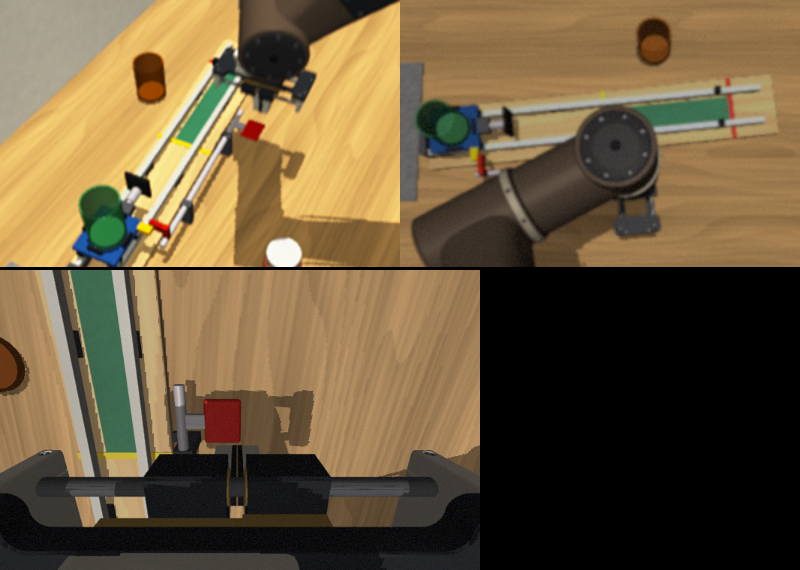

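```bash
cat > sim.py <<'E'
import numpy as np
from scipy.optimize import differential_evolution
dt=0.002; N=50
def roll(m,T,a0=.245):
    tau=m/.6; v=a0*tau*(1-np.exp(-T/tau)); return a0*tau*(T-tau*(1-np.exp(-T/tau))),v
def sim(steps,qf0,q,v,m,tmax=None,full=False,a0=.245):
    """steps: face travel per row (m). q,v: arrays of trolley at t0. returns max comp, first contact q, final q, v, max sep"""
    q=np.array(q,float);v=np.array(v,float);m=np.array(m,float)
    qf=qf0;b=np.zeros_like(q);mx=np.zeros_like(q);qc=np.full_like(q,9.);bv=np.zeros_like(q);log=[]
    for s in steps:
        u=s/.1
        for _ in range(N):
            qf+=u*dt
            nb=q-qf                      # compression if in contact (massless pad)
            bd=v-u
            f=np.where(nb>0,np.maximum(60*nb+2.5*bd,0),0)
            qc=np.where((nb>0)&(qc>8),q,qc)
            v=v+dt*(a0-.6*v/m-f/m)*np.where(q>=.48,0,1); v=np.where(q>=.48,0,v); q=np.minimum(q+v*dt,.48)
            mx=np.maximum(mx,nb)
        log.append((qf,q.copy(),v.copy(),nb.copy()))
    return (mx,qc,q,v,log) if full else (mx,qc,q,v)
E
cat > opt.py <<'E'
from sim import *
import itertools,sys
def prof(p,n=26):
    V,t1,ta,a,tt=p      # start delay t1, ramp ta to V, then decel a with jerk taper tt
    t=np.arange(0,n*.1+1e-9,.01)
    acc=np.where(t<t1,0,np.where(t<t1+ta,V/ta,0)); vel=np.cumsum(acc)*.01
    td=np.maximum(t-t1-ta,0); dec=np.cumsum(np.minimum(td/max(tt,.01),1)*a)*.01
    vel=np.maximum(np.minimum(vel,V)-dec,0)
    st=np.add.reduceat(vel[:n*10]*.01,np.arange(0,n*10,10))
    return np.round(st/.05,2)*.05
def cases(q0,v0,dq=.005,dv=.01):
    c=np.array(list(itertools.product([-dq,0,dq],[-dv,0,dv],[.65,.84,1.1])))
    return q0+c[:,0],v0+c[:,1],c[:,2]
def best(q0,v0,qf0,seed=0):
    Q,Vv,M=cases(q0,v0)
    def cost(p):
        mx,qc,q,v=sim(prof(p),qf0,Q,Vv,M)
        return mx.max()*1e3+1e3*np.maximum(.187-qc.min(),0)*5+1e3*max(q.max()-.435,0)*2
    r=differential_evolution(cost,[(.1,.3),(0,.5),(.15,.8),(.08,.4),(.0,.6)],maxiter=14,popsize=8,seed=seed,polish=False)
    return r
if __name__=="__main__":
    q0,v0,qf0=map(float,sys.argv[1:4]); r=best(q0,v0,qf0); st=prof(r.x)
    mx,qc,q,v,log=sim(st,qf0,*cases(q0,v0),full=True)
    print(r.x.round(3),r.fun,"comp mm",mx.min()*1e3,mx.max()*1e3,"contact q",qc.min(),qc.max(),"final",q.min(),q.max(),abs(v).max())
    print((st/.05).round(2).tolist(), "face end",log[-1][0])
E
python3 -c "
from sim import *
for T in (.8,1,1.2,1.4,1.6): print(T,[np.round(roll(m,T),3) for m in (.65,.84,1.1)])"
for a in ".12 .18 .22" ".12 .18 .25" ".15 .195 .25" ".15 .195 .22"; do echo $a; time python3 opt.py $a; done 2>&1 | grep -v -e user -e sys
```

```text
0.8 [array([0.062, 0.139]), array([0.065, 0.149]), array([0.068, 0.159])]
1 [array([0.092, 0.16 ]), array([0.098, 0.175]), array([0.103, 0.189])]
1.2 [array([0.126, 0.178]), array([0.135, 0.197]), array([0.143, 0.216])]
1.4 [array([0.163, 0.193]), array([0.177, 0.217]), array([0.189, 0.24 ])]
1.6 [array([0.203, 0.205]), array([0.222, 0.234]), array([0.239, 0.262])]
.12 .18 .22
[0.227 0.283 0.4   0.163 0.014] 10.254034002547014 comp mm 4.324497450037823 10.254034002547014 contact q 0.2317192928996413 0.3545690940234622 final 0.42654816579683735 0.427302666395437 0.009110924737333779
[0.0, 0.0, 0.0, 0.07, 0.19, 0.3, 0.41, 0.43, 0.4, 0.37, 0.34, 0.3, 0.27, 0.24, 0.21, 0.17, 0.14, 0.11, 0.08, 0.04, 0.01, 0.0, 0.0, 0.0, 0.0, 0.0] face end 0.4239999999999999

real	0m22.517s
.12 .18 .25
[0.216 0.413 0.347 0.208 0.332] 11.070069095883095 comp mm 4.7551897466794895 11.070069095883095 contact q 0.2603931724298503 0.3841220113834726 final 0.4317942869106006 0.433576974246646 0.014980289334532389
[0.0, 0.0, 0.0, 0.0, 0.04, 0.17, 0.29, 0.41, 0.42, 0.4, 0.37, 0.33, 0.29, 0.25, 0.21, 0.16, 0.12, 0.
[... 215 characters left out ...]
33166714186 0.3575106387595041 final 0.4263090323787431 0.42920437316036597 0.003946847653496671
[0.0, 0.0, 0.0, 0.03, 0.21, 0.38, 0.41, 0.39, 0.38, 0.35, 0.31, 0.27, 0.23, 0.19, 0.14, 0.1, 0.06, 0.02, 0.0, 0.0, 0.0, 0.0, 0.0, 0.0, 0.0, 0.0] face end 0.42349999999999866

real	0m20.313s
.15 .195 .22
[0.202 0.217 0.221 0.149 0.431] 9.283146834982409 comp mm 4.164675754732783 9.283146834982409 contact q 0.22561792243166465 0.31964016174383486 final 0.42674632602572354 0.4280111808448108 0.008151721869732693
[0.0, 0.0, 0.07, 0.25, 0.39, 0.4, 0.39, 0.37, 0.34, 0.32, 0.29, 0.26, 0.23, 0.2, 0.17, 0.14, 0.11, 0.08, 0.05, 0.02, 0.0, 0.0, 0.0, 0.0, 0.0, 0.0] face end 0.4239999999999986

real	0m19.460s
```

{"name": "send_rows", "arguments": {
  "xyz": [
    [-0.1, -0.63, 0.26],
    [-0.1, -0.63, 0.26],
    [-0.1, -0.63, 0.26],
    [-0.1, -0.63, 0.26],
    [-0.1, -0.63, 0.26]
  ],
  "angular": [
    [0, 0, 0],
    [0, 0, 0],
    [0, 0, 0],
    [0, 0, 0],
    [0, 0, 0]
  ],
  "grip": [0, 0, 0, 0, 0]
}}

```text
time_s: 4.75
tcp_pos: [0.6238, 0.0642, 0.2394]
eef_rot: [-180.0, 0.0, -84.6]
contact_force: [0.4, 0.3, 0.5]
gripper_width: 0.0009
```

```bash
cat > track.py <<'E'
import numpy as np,cv2
from h import *
yl=R2[:,1]
def track(d,ref,cam,qs=np.arange(-.02,.40,.002),h0=.088):
    K=ref["camera_matrix"];T=np.linalg.inv(ref["pose"])
    g=lambda x,y,z: np.r_[l2w([x,y]),z]
    # polygon on trolley: pad to tray (local y .185-.335), from the table-plane offset h0
    P=np.array([g(-.04,.18,h0),g(.04,.18,h0),g(.04,.33,h0),g(-.04,.33,h0)])
    def pr(P):
        c=P@T[:3,:3].T+T[:3,3]; p=c@K.T; return (p[:,:2]/p[:,2:]).astype(np.float32)
    p0=pr(P); ref_i=cv2.GaussianBlur(ref["img"],(3,3),0); new=cv2.GaussianBlur(d["img"],(3,3),0)
    m=np.zeros(ref_i.shape[:2],np.uint8); cv2.fillConvexPoly(m,p0.round().astype(int),1); mm=m>0
    A=ref_i[mm].astype(float).ravel(); A-=A.mean(); sc=[]
    for q in qs:
        D=np.r_[-yl*q,-.025*q]
        H=cv2.getPerspectiveTransform(p0,pr(P+D))
        B=cv2.warpPerspective(new,H,(640,400),flags=cv2.INTER_LINEAR|cv2.WARP_INVERSE_MAP)[mm].astype(float).ravel(); B-=B.mean()
        sc.append(A@B/np.sqrt(A@A*(B@B)))
    i=int(np.argmax(sc)); q=qs[i]
    if 0<i<len(qs)-1:
        a,b,c=sc[i-1:i+2]; q+=(qs[1]-qs[0])*.5*(a-c)/(a-2*b+c)
    return q,sc[i]
E
python3 - <<'E'
from plant import r
import cv2,numpy as np
from track import *
s=r.get_state(); print(s["time_s"],s["tcp_pos"],w2l(s["tcp_pos"]),s["contact_force"])
ims=[]
for c in ["side","top","wrist"]:
    d=r.capture(c); ref=dict(np.load(f"ref_{c}.npz"))
    if c!="wrist": print(c,track(d,ref,c))
    np.savez(f"ref2_{c}.npz",**d); ims.append(d["img"][:,:,::-1])
a=cv2.resize(ims[0][130:330,130:430],(400,267)); b=cv2.resize(ims[1][80:280,120:420],(400,267)); w=cv2.resize(ims[2],(480,300))
m=np.zeros((570,800,3),np.uint8); m[:267,:400]=a; m[:267,400:]=b; m[270:,:480]=w; cv2.imwrite("pics/m2.png",m)
E
```

```text
4.75 [0.62379702 0.06420833 0.23944742] [ 0.00378236 -0.03613918] [0.38231092 0.27004912 0.54153637]
side (np.float64(-3.6442406655962486e-05), np.float64(0.9976630977143616))
top (np.float64(0.3167400348543146), np.float64(0.532734216276166))
```

View pics/m2.png

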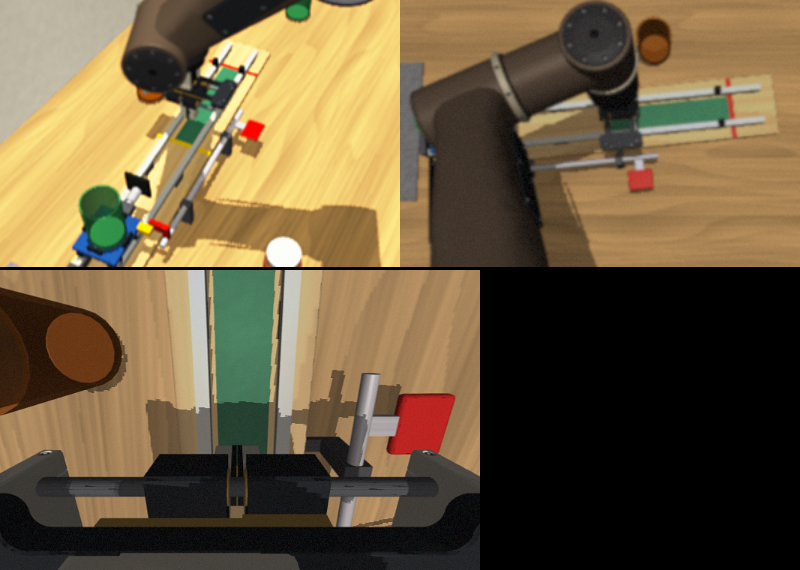

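{"name": "send_rows", "arguments": {
  "xyz": [
    [0, 0, -0.3],
    [0.125, 0.75, 0],
    [0.125, 0.75, 0],
    [0.125, 0.75, 0],
    [0.125, 0.75, 0],
    [0, 0, 0.3]
  ],
  "angular": [
    [0, 0, 0],
    [0, 0, 0],
    [0, 0, 0],
    [0, 0, 0],
    [0, 0, 0],
    [0, 0, 0]
  ],
  "grip": [0, 0, 0, 0, 0, 0]
}}

```text
time_s: 5.5
tcp_pos: [0.4712, 0.0237, 0.2417]
eef_rot: [-179.9, 0.1, -84.6]
contact_force: [0.9, 0.6, 1.5]
gripper_width: 0.0004
```

{"name": "send_rows", "arguments": {
  "xyz": [
    [0, 0, 0.13],
    [0, 0, 0.13],
    [0, 0, 0.1]
  ],
  "angular": [
    [0, 0, 0],
    [0, 0, 0],
    [0, 0, 0]
  ],
  "grip": [0, 0, 0]
}}

```text
time_s: 5.8
tcp_pos: [0.4762, 0.0259, 0.2216]
eef_rot: [-180.0, -0.0, -84.5]
contact_force: [1.6, -1.0, 1.9]
gripper_width: -0.0
```

{"name": "send_rows", "arguments": {
  "xyz": [
    [0, 0, 0.08]
  ],
  "angular": [
    [0, 0, 0]
  ],
  "grip": [0]
}}

```text
time_s: 5.9
tcp_pos: [0.4764, 0.0262, 0.2174]
eef_rot: [-180.0, 0.0, -84.5]
contact_force: [1.0, 0.2, 2.1]
gripper_width: 0.0006
```

```bash
cat > look.py <<'E'
from plant import r
from track import *
import sys
ref=dict(np.load("ref2_side.npz"))
L=[]
for i in range(int(sys.argv[1])):
    s=r.get_state(); t=s["time_s"]; d=r.capture("side"); L.append((t,d))
for t,d in L:
    q,sc=track(d,ref,"side"); print(round(t,3),round(q,4),round(sc,3))
s=r.get_state(); print(s["time_s"],s["tcp_pos"].round(4),w2l(s["tcp_pos"]).round(4),s["contact_force"].round(2))
np.savez("last.npz",**d)
E
python3 look.py 1
```

```text
5.9 0.0004 0.997
5.95 [0.4761 0.0262 0.2168] [-0.1469 -0.0598] [-0.41 -0.02  0.38]
```

{"name": "send_rows", "arguments": {
  "xyz": [
    [0, 0, 0.05]
  ],
  "angular": [
    [0, 0, 0]
  ],
  "grip": [0]
}}

```text
time_s: 6.05
tcp_pos: [0.4761, 0.0262, 0.215]
eef_rot: [-180.0, -0.0, -84.5]
contact_force: [0.5, -0.5, 1.1]
gripper_width: 0.0006
```

```bash
python3 look.py 1
```

```text
6.05 0.0049 0.993
6.1 [0.4758 0.0262 0.2146] [-0.1472 -0.0597] [ 0.61  0.49 -0.28]
```

{"name": "send_rows", "arguments": {
  "xyz": [
    [0, 0, -0.75],
    [-0.125, -0.735, 0],
    [-0.125, -0.735, 0],
    [-0.125, -0.735, 0],
    [-0.125, -0.735, 0.25]
  ],
  "angular": [
    [0, 0, 0],
    [0, 0, 0],
    [0, 0, 0],
    [0, 0, 0],
    [0, 0, 0]
  ],
  "grip": [0, 0, 0, 0, 0]
}}

```text
time_s: 6.6
tcp_pos: [0.6216, 0.0656, 0.2416]
eef_rot: [-179.8, 0.0, -84.5]
contact_force: [0.5, -0.1, 0.7]
gripper_width: 0.0005
```

```bash
python3 look.py 4
```

```text
6.6 0.0606 0.955
6.65 0.068 0.922
6.7 0.0761 0.916
6.75 0.0846 0.907
6.8 [0.6196 0.065  0.2387] [-0.0003 -0.035 ] [-1.18 -0.15  0.24]
```

```bash
python3 look.py 4; python3 - <<'E'
from sim import *
for m in (.65,.84,1.1):
    for t0 in (5.81,5.83,5.85): print(m,t0,[np.round(roll(m,t-t0)[0],4) for t in (6.05,6.6,6.75,6.8,6.85,6.9,6.95)],np.round(roll(m,7-t0),4))
E
```

```text
6.8 0.0934 0.901
6.85 0.1024 0.886
6.9 0.1117 0.872
6.95 0.1216 0.858
7.0 [0.6188 0.0647 0.2407] [-0.0011 -0.0351] [0.45 0.31 0.1 ]
0.65 5.81 [np.float64(0.0066), np.float64(0.0608), np.float64(0.0827), np.float64(0.0905), np.float64(0.0986), np.float64(0.1069), np.float64(0.1154)] [0.1242 0.1769]
0.65 5.83 [np.float64(0.0055), np.float64(0.0581), np.float64(0.0796), np.float64(0.0874), np.float64(0.0953), np.float64(0.1035), np.float64(0.112)] [0.1206 0.1753]
0.65 5.85 [np.float64(0.0046), np.float64(0.0554), np.float64(0.0766), np.float64(0.0842), np.float64(0.0921), np.float64(0.1002), np.float64(0.1086)] [0.1172 0.1736]
0.84 5.81 [np.float64(0.0067), np.float64(0.0639), np.float64(0.0876), np.float64(0.0961), np.float64(0.105), np.float64(0.1141), np.float64(0.1235)] [0.1332 0.1964]
0.84 5.83 [np.float64(0.0056), np.float64(0.061), np.float64(0.0843), np.float64(0.0927), np.float64(0.1014), np.float64(0.1104), np.float64(0.1197)] [0.1293 0.1943]
0.84 5.85 [np.float64(0.0047), np.float64(0.0581), np.float64(0.081), np.float64(0.0893), np.float64(0.0979), np.float64(0.1068), np.float64(0.116)] [0.1254 0.1921]
1.1 5.81 [np.float64(0.0068), np.float64(0.0666), np.float64(0.0919), np.float64(0.1011), np.float64(0.1106), np.float64(0.1205), np.float64(0.1308)] [0.1413 0.2145]
1.1 5.83 [np.float64(0.0057), np.float64(0.0634), np.float64(0.0883), np.float64(0.0974), np.float64(0.1068), np.float64(0.1165), np.float64(0.1266)] [0.1371 0.2119]
1.1 5.85 [np.float64(0.0047), np.float64(0.0604), np.float64(0.0848), np.float64(0.0937), np.float64(0.103), np.float64(0.1126), np.float64(0.1225)] [0.1328 0.2093]
```

```bash
python3 opt.py .1315 .202 .2105
```

```text
[0.197 0.259 0.188 0.144 0.535] 10.193612705068523 comp mm 4.339822294259998 10.193612705068523 contact q 0.21616418028441686 0.29735494626532405 final 0.4185015016004056 0.4194392275346721 0.007261167692823063
[0.0, 0.0, 0.02, 0.2, 0.37, 0.39, 0.38, 0.37, 0.35, 0.33, 0.3, 0.27, 0.24, 0.21, 0.18, 0.15, 0.13, 0.1, 0.07, 0.04, 0.01, 0.0, 0.0, 0.0, 0.0, 0.0] face end 0.4160000000000015
```

```bash
cat > opt2.py <<'E'
from opt import *
from scipy.interpolate import PchipInterpolator
q0,v0,qf0=.1315,.2025,.2105
c=np.array(list(itertools.product([-.005,0,.005],[-.008,0,.008],[.75,.95,1.1]))); Q,Vv,M=q0+c[:,0],v0+c[:,1],c[:,2]
k=np.array([0,1.5,3.5,5.5,8,11,15,19,22.]); 
def st(p): 
    s=PchipInterpolator(k,np.r_[0,p,0])(np.arange(26).clip(0,22)+0.); return np.round(s,2)*.05
def cost(p):
    mx,qc,q,v=sim(st(p),qf0,Q,Vv,M)
    return mx.max()*1e3+.3*mx.mean()*1e3+5e3*max(.19-qc.min(),0)+2e3*max(q.max()-.433,0)
x0=np.array([.02,.28,.38,.36,.28,.16,.05])
r=differential_evolution(cost,[(max(a-.1,0),a+.1) for a in x0],x0=x0,maxiter=22,popsize=6,seed=1,polish=False)
s=st(r.x); mx,qc,q,v,log=sim(s,qf0,Q,Vv,M,full=True)
print(r.fun,mx.min(),mx.mean(),mx.max(),qc.min(),qc.max(),q.max(),abs(v).max()); print((s/.05).round(2).tolist(),log[-1][0])
for i in (5,8,12,16,22): print(i,np.round([log[i][0],log[i][1].min(),log[i][1].max(),log[i][2].min(),log[i][2].max()],3))
E
time python3 opt2.py
```

```text
11.123123549156773 0.005014361048949756 0.006935506511905654 0.009042471595585078 0.22074287724276453 0.3134774240445064 0.4311528735038801 0.004975703766382098
[0.0, 0.0, 0.04, 0.25, 0.37, 0.43, 0.43, 0.41, 0.38, 0.35, 0.32, 0.29, 0.26, 0.22, 0.18, 0.14, 0.11, 0.07, 0.04, 0.02, 0.01, 0.0, 0.0, 0.0, 0.0, 0.0] 0.4265000000000013
5 [0.265 0.257 0.272 0.183 0.265]
8 [0.326 0.328 0.335 0.173 0.231]
12 [0.387 0.389 0.395 0.108 0.131]
16 [0.419 0.424 0.428 0.041 0.049]
22 [ 0.427  0.429  0.431 -0.008  0.001]
real	0m32.088s
user	0m32.550s
sys	0m0.080s
```

```bash
python3 look.py 4; python3 - <<'E'
from sim import *
for m in (.75,.95,1.1):
    log=sim([0,0],9,[.1315],[.2025],[m],full=True)[4]; print(m,log[0][1:3],log[1][1:3])
E
```

```text
7.0 0.1315 0.829
7.05 0.1418 0.797
7.1 0.1524 0.766
7.15 0.1628 0.707
7.2 [0.6192 0.0649 0.2409] [-0.0007 -0.035 ] [ 0.19 -0.18 -0.18]
0.75 (array([0.15216245]), array([0.21048281])) (array([0.17359144]), array([0.21785141]))
0.95 (array([0.1523351]), array([0.21385533])) (array([0.1742699]), array([0.22451524]))
1.1 (array([0.15242411]), array([0.21560114])) (array([0.17462254]), array([0.22800644]))
```

{"name": "send_rows", "arguments": {
  "xyz": [
    [0.04, 0, 0],
    [0.25, 0, 0],
    [0.37, 0, 0],
    [0.43, 0, 0],
    [0.43, 0, 0],
    [0.41, 0, 0],
    [0.38, 0, 0],
    [0.35, 0, 0]
  ],
  "angular": [
    [0, 0, 0],
    [0, 0, 0],
    [0, 0, 0],
    [0, 0, 0],
    [0, 0, 0],
    [0, 0, 0],
    [0, 0, 0],
    [0, 0, 0]
  ],
  "grip": [0, 0, 0, 0, 0, 0, 0, 0]
}}

```text
time_s: 8.0
tcp_pos: [0.632, -0.0699, 0.24]
eef_rot: [180.0, -0.0, -84.6]
contact_force: [0.2, -0.1, 0.0]
gripper_width: 0.0003
```

{"name": "send_rows", "arguments": {
  "xyz": [
    [0.32, 0, 0],
    [0.29, 0, 0],
    [0.26, 0, 0],
    [0.22, 0, 0],
    [0.18, 0, 0],
    [0.14, 0, 0],
    [0.11, 0, 0],
    [0.07, 0, 0]
  ],
  "angular": [
    [0, 0, 0],
    [0, 0, 0],
    [0, 0, 0],
    [0, 0, 0],
    [0, 0, 0],
    [0, 0, 0],
    [0, 0, 0],
    [0, 0, 0]
  ],
  "grip": [0, 0, 0, 0, 0, 0, 0, 0]
}}

```text
time_s: 8.8
tcp_pos: [0.6398, -0.1469, 0.2401]
eef_rot: [-180.0, 0.0, -84.5]
contact_force: [0.0, -0.2, -0.0]
gripper_width: 0.0007
```

{"name": "send_rows", "arguments": {
  "xyz": [
    [0.04, 0, 0],
    [0.02, 0, 0],
    [0.01, 0, 0],
    [0, 0, 0],
    [0, 0, 0],
    [0, 0, 0],
    [0, 0, 0],
    [0, 0, 0]
  ],
  "angular": [
    [0, 0, 0],
    [0, 0, 0],
    [0, 0, 0],
    [0, 0, 0],
    [0, 0, 0],
    [0, 0, 0],
    [0, 0, 0],
    [0, 0, 0]
  ],
  "grip": [0, 0, 0, 0, 0, 0, 0, 0]
}}

```text
time_s: 9.6
tcp_pos: [0.6401, -0.15, 0.2402]
eef_rot: [-180.0, -0.0, -84.5]
contact_force: [-0.5, -0.2, -0.2]
gripper_width: 0.0005
```

```bash
python3 - <<'E'
from plant import r
from track import *
s=r.get_state(); print(s["time_s"],w2l(s["tcp_pos"]).round(4),s["tcp_pos"][2],s["contact_force"].round(2))
d=r.capture("side"); ref=dict(np.load("ref2_side.npz"))
print(track(d,ref,"side",qs=np.arange(.2,.5,.002)))
for n in ("pad","nest","tumbler"):
    for x in r.mark_of(n,"side")[:1]: print(n,x["at"].round(3) if hasattr(x["at"],'round') else x["at"],x["conf"],w2l(x["at"]).round(4))
im=d["img"][80:280,180:430,::-1]; cv2.imwrite("pics/c1.png",cv2.resize(im,(750,600)))
print(r.get_state()["time_s"])
E
```

```text
9.6 [-0.0006 -0.251 ] 0.2401962570736461 [-0.52 -0.18 -0.16]
(np.float64(0.426631884585999), np.float64(0.5235946823178569))
pad [0.6356, -0.1414, 0.0823] 0.43 [-0.0043 -0.2419]
nest [0.6275, -0.0301, 0.0737] 0.86 [-0.0016 -0.1304]
tumbler [0.6413, -0.1637, 0.0124] 0.64 [-0.0008 -0.2647]
9.8
```

View pics/c1.png

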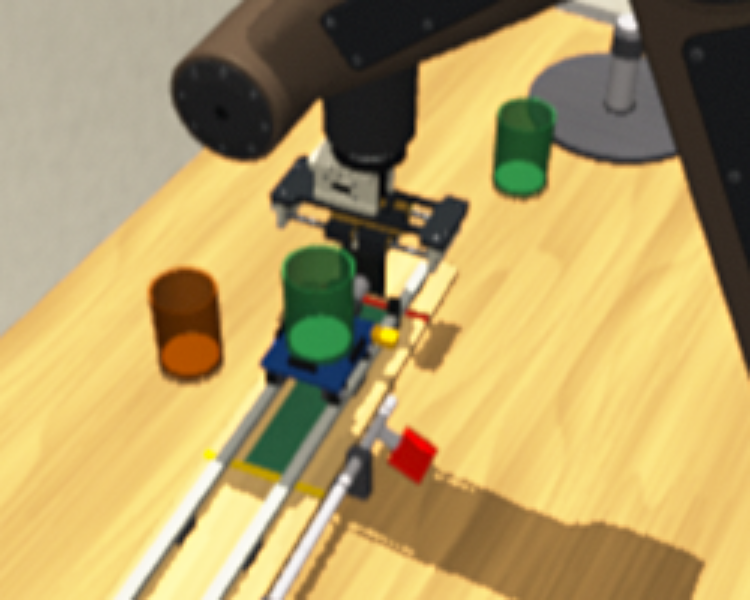

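{"name": "send_rows", "arguments": {
  "xyz": [
    [0, 0, 0],
    [0, 0, 0],
    [0, 0, 0],
    [0, 0, 0],
    [0.01, 0, 0],
    [0.02, 0, 0],
    [0.03, 0, 0],
    [0.04, 0, 0]
  ],
  "angular": [
    [0, 0, 0],
    [0, 0, 0],
    [0, 0, 0],
    [0, 0, 0],
    [0, 0, 0],
    [0, 0, 0],
    [0, 0, 0],
    [0, 0, 0]
  ],
  "grip": [0, 0, 0, 0, 0, 0, 0, 0]
}}

```text
time_s: 10.6
tcp_pos: [0.6406, -0.1552, 0.2401]
eef_rot: [180.0, 0.0, -84.5]
contact_force: [0.4, 0.6, 0.4]
gripper_width: 0.0008
```

{"name": "send_rows", "arguments": {
  "xyz": [
    [0.04, 0, 0],
    [0.04, 0, 0],
    [0.04, 0, 0],
    [0.04, 0, 0],
    [0.04, 0, 0],
    [0.04, 0, 0],
    [0.04, 0, 0],
    [0.04, 0, 0]
  ],
  "angular": [
    [0, 0, 0],
    [0, 0, 0],
    [0, 0, 0],
    [0, 0, 0],
    [0, 0, 0],
    [0, 0, 0],
    [0, 0, 0],
    [0, 0, 0]
  ],
  "grip": [0, 0, 0, 0, 0, 0, 0, 0]
}}

```text
time_s: 11.4
tcp_pos: [0.6421, -0.1712, 0.2401]
eef_rot: [180.0, 0.0, -84.5]
contact_force: [0.4, -0.1, -1.3]
gripper_width: 0.0001
```

{"name": "send_rows", "arguments": {
  "xyz": [
    [0.04, 0, 0],
    [0.04, 0, 0],
    [0.04, 0, 0],
    [0.04, 0, 0],
    [0.04, 0, 0],
    [0.04, 0, 0],
    [0.04, 0, 0],
    [0.04, 0, 0]
  ],
  "angular": [
    [0, 0, 0],
    [0, 0, 0],
    [0, 0, 0],
    [0, 0, 0],
    [0, 0, 0],
    [0, 0, 0],
    [0, 0, 0],
    [0, 0, 0]
  ],
  "grip": [0, 0, 0, 0, 0, 0, 0, 0]
}}

```text
time_s: 12.2
tcp_pos: [0.6436, -0.1871, 0.2401]
eef_rot: [180.0, -0.0, -84.5]
contact_force: [-0.7, -1.2, -0.5]
gripper_width: 0.0006
```

{"name": "send_rows", "arguments": {
  "xyz": [
    [0.04, 0, 0],
    [0.04, 0, 0],
    [0.04, 0, 0],
    [0.04, 0, 0],
    [0.04, 0, 0],
    [0.04, 0, 0],
    [0.04, 0, 0],
    [0.04, 0, 0]
  ],
  "angular": [
    [0, 0, 0],
    [0, 0, 0],
    [0, 0, 0],
    [0, 0, 0],
    [0, 0, 0],
    [0, 0, 0],
    [0, 0, 0],
    [0, 0, 0]
  ],
  "grip": [0, 0, 0, 0, 0, 0, 0, 0]
}}

```text
time_s: 13.0
tcp_pos: [0.6452, -0.203, 0.2402]
eef_rot: [-180.0, -0.0, -84.5]
contact_force: [0.2, -0.1, 0.7]
gripper_width: 0.0007
```

{"name": "send_rows", "arguments": {
  "xyz": [
    [0.04, 0, 0],
    [0.04, 0, 0],
    [0.04, 0, 0],
    [0.04, 0, 0],
    [0.04, 0, 0],
    [0.04, 0, 0],
    [0.04, 0, 0],
    [0.04, 0, 0]
  ],
  "angular": [
    [0, 0, 0],
    [0, 0, 0],
    [0, 0, 0],
    [0, 0, 0],
    [0, 0, 0],
    [0, 0, 0],
    [0, 0, 0],
    [0, 0, 0]
  ],
  "grip": [0, 0, 0, 0, 0, 0, 0, 0]
}}

```text
time_s: 13.8
tcp_pos: [0.6467, -0.219, 0.2402]
eef_rot: [-180.0, -0.0, -84.5]
contact_force: [0.5, -0.2, -0.1]
gripper_width: 0.0005
```

```bash
cat > chk.py <<'E'
from plant import r
from track import *
import sys
s=r.get_state(); print(s["time_s"],w2l(s["tcp_pos"]).round(4),s["tcp_pos"][2],s["contact_force"].round(2))
d=r.capture("side"); ref=dict(np.load("ref2_side.npz"))
print(track(d,ref,"side",qs=np.arange(.3,.54,.002)))
for n in ("pad","nest","tumbler"):
    for x in r.mark_of(n,"side")[:2]: print(n,np.round(x["at"],4),round(x["conf"],2),w2l(x["at"]).round(4))
im=d["img"][80:280,180:430,::-1]; cv2.imwrite(sys.argv[1],cv2.resize(im,(750,600)))
E
python3 chk.py pics/c2.png
```

```text
13.8 [-0.0007 -0.3202] 0.24017750699297902 [ 0.47 -0.21 -0.11]
(np.float64(0.47762855919743114), np.float64(0.6048832702607073))
pad [ 0.6449 -0.1936  0.0802] 0.44 [-1.000e-04 -2.948e-01]
pad [ 7.751e-01 -7.000e-04  1.000e-04] 0.44 [ 0.1481 -0.1153]
nest [ 0.6343 -0.0809  0.0755] 0.65 [ 0.0002 -0.1816]
tumbler [ 0.6328 -0.0784  0.0703] 0.79 [-0.001 -0.179]
```

View pics/c2.png

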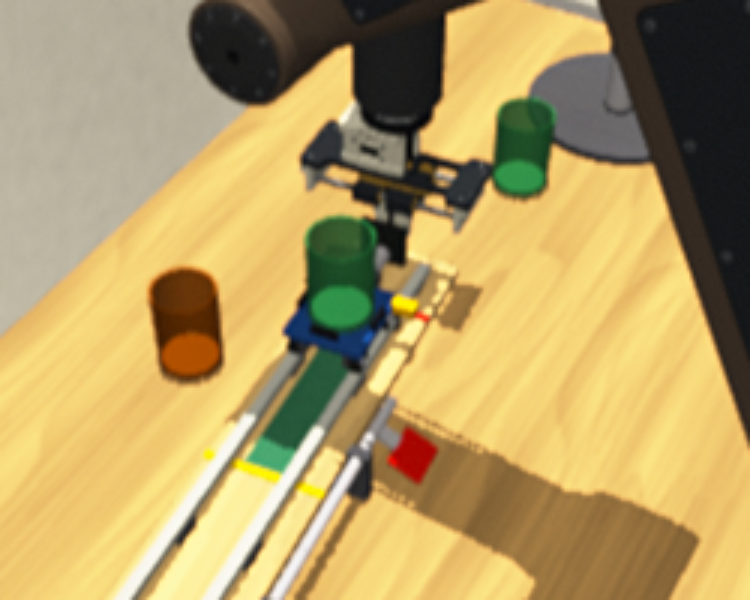

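{"name": "send_rows", "arguments": {
  "xyz": [
    [0.2, 0, 0],
    [0.3, 0, 0],
    [0.1, 0, -0.4],
    [0, 0, -0.7],
    [0, 0, -0.7],
    [0, 0, -0.7],
    [0, 0, -0.4],
    [0, 0, 0]
  ],
  "angular": [
    [0, 0, 0],
    [0, 0, 0],
    [0, 0, 0],
    [0, 0, 0],
    [0, 0, 0],
    [0, 0, 0],
    [0, 0, 0],
    [0, 0, 0]
  ],
  "grip": [0, 0, 0, 0, 0, 0, 0, 0]
}}

```text
time_s: 14.8
tcp_pos: [0.6501, -0.2502, 0.3896]
eef_rot: [-179.6, -0.1, -84.6]
contact_force: [-0.7, -0.5, -0.8]
gripper_width: 0.0002
```

```bash
python3 chk.py pics/c3.png; python3 -c "
from plant import r
print(r.close_job())"
```

```text
14.8 [-0.0004 -0.3516] 0.3895787178275616 [-0.75 -0.49 -0.8 ]
(np.float64(0.4779171222035611), np.float64(0.5918218825504761))
pad [ 0.6429 -0.1949  0.0802] 0.59 [-0.0022 -0.2959]
nest [ 0.6309 -0.0813  0.0736] 0.84 [-0.0032 -0.1817]
tumbler [ 0.6325 -0.0776  0.0698] 0.97 [-0.0012 -0.1781]
the job is handed in; nothing more can be done
None
```

The job is handed in at about 15 s of the 40 s allowed. As far as I could check, every step was done; the hand-in gave no verdict.

**What I did:**
- I pressed the paddle in small steps until the trolley rolled off.
- I tracked it with the side camera as far as q 0.163, about when it reached the yellow line. The hand waited untouched at about q 0.21.
- I caught the pad with the closed fingers on a planned slowing-down path and held it still at about q 0.43 for well over a second.
- I eased it to the end stop at about 20 mm/s, then moved the hand away and lifted it clear.

**What the last checks showed:**
- **Trolley:** the pad reads at local y -0.296, against -0.295 expected at the stop. Image tracking gives q about 0.478, the same before and after I lifted the hand.
- **Tumbler:** it reads 2 to 4 mm from the nest centre and looks upright in the last viewed picture.
- **Hand:** it is clear of everything, with about 1 N on the wrist, which is sensor noise.
- **Bystanders:** the amber and green glasses look unmoved. The jar was not checked again; the arm never went near it.

**Less certain:**
- **Buffer travel:** it was never measured. My simulation predicted 5 to 9 mm during the catch, and the wrist force there stayed within noise.
- **Weak readings:** image matching at the end was only moderate (score about 0.6). In the picture taken during the standstill, the network mistook another spot for the tumbler; its later readings agreed.

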